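# Set and clamp the slotted stop rail on the crate shelf

### The job

On top of the crate, slide the loose slotted rail along its two bolts up to the wooden marker block and press its end home there for a moment, gently, with about 5 N. Then, with the rail still touching the block, swing the clamp lever clockwise until it takes about 10 N at its grip, so that the rail is clamped tight but not crushed, and let go. Leave the mug, the tub and the jar alone.

Things in the scene. Friction and masses are not known exactly. Their poses are not given: they have to be found in the camera images.
- crate: wooden crate on its side, fixed, 320 (x) x 500 (y) x 180 high, mouth to its +x; origin at the centre of its underside. The work is on its flat top, 180 above the origin. Two upright 8 mm bolts stand there at x -25, y -57 (clamp bolt with lever and washer) and x -25, y +57 (guide bolt, domed head 20 across, 21 high)
- rail: loose L-section aluminium rail, 0.25 to 0.5 kg: base plate 90 (x) x 240 (y) x 8 thick on the crate's top; upright flange 10 thick, its top 58 above the crate, all along at x +40. Two slots 11 x 101 (centres x -25, y -57 and +57) ride on the bolts: it slides along y only, some 45 each way, side play 1.5. Origin: centre of its underside; axes as the crate's
- rail_grip (a point): middle of the rail's flange, 36 above the crate's top; the flange is 10 mm thick across x and can be gripped there from above; axes as the rail's
- rail_end (a point): the rail's +y end face, in the middle of the flange's thickness, 18 above the crate's top; this end is to meet the marker block. Sliding the loose rail takes about 1 to 4 N, a few more if its slots rub on the bolts; a push on the block of more than 20 N is a bang
- marker: wooden marker block, fixed on the crate's top beyond the rail's +y end, 50 (x) x 20 (y) x 35 high; origin: centre of its underside; axes parallel to the crate's
- marker_face (a point): on the marker block's -y face, 18 above the crate's top, in line with rail_end; the rail's end is to touch this face
- lever: clamp lever: dark steel hub 28 across on the clamp bolt, level arm 12 wide (top 38 above the crate's top), upright black round grip 16 across at 65 mm from the axis, its top 76 above the crate's top. Origin: on the vertical turning axis, 18 above the crate's top. Clockwise from above tightens. It starts loose and stays where it is left; the angle at which it grows tight is not known
- lever_knob (a point): middle of the lever's upright grip, 58 above the crate's top; the grip is 38 tall and spins freely on its pin, so it can be held without turning the wrist. Sideways force to turn the lever here: about 4.6 N while loose; after 0.25 to 0.75 rad it rises as the washer presses on the rail; properly tight at about 10 N; past 15 N the rail is crushed
- lever_pivot (a point): on the lever's turning axis, at the height of lever_knob, 65 mm from it
- washer: steel washer under the hub, 26 across, 4 thick; moves down onto the rail's plate as the lever turns; origin: centre of its underside
- mug: yellow enamel mug standing on the crate's top, 80 across, 80 high; origin: centre of its underside
- tub: small flip-top container standing on the crate's top, 60 x 60 x 63 high; origin: centre of its underside
- jar: clear plastic blender jar standing on the table beside the crate, 124 across, 190 high; origin: centre of its underside

How it is judged (in metres and radians):
On the way, in this order (a step that is already met when the one before it is completed fails the run):
1. the rail's end is pressed against the marker block (over 2 N) (contact force between rail and marker above 2 N), for 0.2 s.
2. the washer clamps the rail with over 18 N while the rail's end is within 2.5 mm of the block (contact force between washer and rail above 18 N and y of rail_end in the frame of marker_face above -0.0025 m), for 0.2 s.
At the end, for the whole second after the job is handed in: the rail lies flat on the crate's top and in line with it (within 0.04 rad), its end within 2.5 mm of the marker block, at rest, clamped by the washer with more than 18 N; the robot touches nothing (all of step 2 and angle between the y axis of rail and the y axis of crate, either way round below 0.04 rad and angle between rail's own z axis and vertical below 0.04 rad and linear speed of rail below 0.01 m/s).
It fails at once if the rail is pressed against the marker block with more than 20 N (contact force between rail and marker above 20 N).
It fails at once if the clamp is overtightened: the washer crushes the rail with more than 90 N (contact force between washer and rail above 90 N).
It fails at once if the mug is disturbed (moved over 15 mm) (distance of mug from where it was at the start of the episode above 0.015 m).
It fails at once if the tub is disturbed (moved over 15 mm) (distance of tub from where it was at the start of the episode above 0.015 m).
It fails at once if the jar is disturbed (moved over 15 mm) (distance of jar from where it was at the start of the episode above 0.015 m).
It also fails if it takes over 58 s, if anything falls off the work surface, if the arm or the gripper's body presses on something with over 40 N, if the wrist force passes 120 N, or if a joint passes its speed limit or range.

### The arm

A 6-joint arm with a two-finger parallel gripper is mounted at the origin on the work surface. World frame = base frame: x ahead of the robot, y to its left, z up, the work surface at z = 0. Lengths are in mm, angles in degrees, forces in N, time in s.
With the tool pointing down it reaches from about 300 to 850 mm from the base axis. Payload 4.2 kg.
Tool frame: the origin (TCP) lies at the very end of the fingers, on their centre line; the grasp point (between the pads) lies 19 mm behind it (hold_point_z is the z of the grasp point in the tool frame, in mm); z points along the fingers, y is the direction in which the jaws open and shut (so a half turn about z gives the same grasp; the last joint's range is limited). The gripper opens to 91 mm and grips with 3 to 60 N. Pads are 32 mm wide; open, the fingers measure 118 mm over their backs; the gripper's body (76 mm by 178 mm) begins 60 mm behind the grasp point.
Start: joints at [-70.245, 18.312, 89.639, -0, 72.044, -1.146], TCP at [205.144, -537.181, 177.376] pointing down, gripper open.
Joint ranges: [-177.97, 177.97], [-48.28, 115.42], [12.27, 149.76], [-77.06, 257.06], [2.81, 150.46], [-146.56, 146.56]. Speed limits (degrees/s): [147.25, 147.25, 180, 180, 180, 180].

### API

Orientations are given as [roll, pitch, yaw] about the fixed x, y, z axes, in that order (R = Rz(yaw) Ry(pitch) Rx(roll)).
In Python, from workcell import state, grab_frame, job_done, hold_point_z gives the robot as it stands. The module is installed in compiled form; this text tells all that it offers.
- The arm moves only by the shell command python3 -m creep 'ROWS' [FORCE]. ROWS is JSON, a list of rows, each a list of 7 numbers: the closure, from 0 (fully open) to 1 (shut), then the shift along the tool's x, y, z in mm, then the turn, a rotation vector about the tool's x, y, z in degrees. A call has 1 to 5 rows; each row shifts and turns the commanded pose from where the row before left it, along the tool's axes as they then stand; what a row does not reach is not made up. A row lasts 1/8 s, in which the tool goes at most 62.5 mm and 10.7 degrees, less where a joint would pass 70% of its speed; a pose out of reach is approached as far as the arm can. A call is refused whole if a number of a shift passes 62.5 or a number of a turn 10.7, either way. A call with a gripper value outside its range is refused whole. The fingers move at their own pace and stop on an object; FORCE is the grip in N (left out, the last holds). Time passes only in rows, so rows that do not move let the fingers close. It gives the time, the measured TCP pose, the force and the opening at its end, in the units of the state.
- state(): the state, without advancing time (a new reading comes with each control period).
- grab_frame(name): name is "side" or "top" or "wrist"; returns a dict with "frame" (420x560x3 uint8, red, green, blue), "fx", "fy", "cx", "cy" (pixels), "view" (4x4, takes a point from world to camera coordinates). Camera axes: x right, y down, z forward; pixel columns grow to the right and rows downward; lengths in mm; the calibration is good to about 2 mm. A picture is of the moment at which its call begins. There is no depth.
- job_done(): hands the job in, once; it reports no verdict.
The state is a dict: "time_s": time; "qpos": joint angles; "qvel": joint speeds; "effort": joint torques, N m; "ee_pos": TCP position; "ee_rot": TCP orientation; "force": force on the tool from outside, world axes, zero at the start; "torque": the same for the moment, N m; "gripper_width": finger opening in mm.
Only numpy, scipy, OpenCV 4.12 (cv2) and the standard library are available. Lean on these libraries where they do the work, as an engineer would, in place of code of your own. Each camera call takes 0.05 s, during which the arm holds its last target.

## Working session

There is one attempt and no reset: what is moved stays moved. The work goes in short steps, Python scripts to look and compute and a shell command to move; the robot and the scene stay as the last step left them, time stands still between calls to the robot, and variables do not carry over. Pictures are saved under pics/ and viewed, and the job is handed in when it is done.

```bash
mkdir -p pics; python3 - <<'E'
from workcell import state, grab_frame, hold_point_z
import cv2,json
print(state(), hold_point_z if not callable(hold_point_z) else hold_point_z())
import pickle
for n in ("side","top","wrist"):
    f=grab_frame(n); cv2.imwrite(f"pics/{n}0.png",f["frame"][:,:,::-1]); pickle.dump(f,open(f"{n}0.pkl","wb"))
    print(n,f["fx"],f["fy"],f["cx"],f["cy"],f["view"].round(3).tolist() if hasattr(f["view"],'round') else f["view"])
E
```

```text
{'time_s': 0.0, 'qpos': array([-7.02431590e+01,  1.83501227e+01,  8.97069961e+01,  1.82237650e-04,
        7.20449751e+01, -1.14683398e+00]), 'qvel': array([-0.04973453,  0.05776378,  0.09402903, -0.02953453,  0.00673606,
        0.04756037]), 'effort': array([-1.24298440e-03, -4.12459016e+01, -2.31975031e+01,  7.26688164e-02,
        4.58848535e-02, -1.73634344e-04]), 'ee_pos': array([ 204.95411086, -536.60617432,  176.53157868]), 'ee_rot': array([-1.79897930e+02, -2.21660534e-03,  2.09036166e+01]), 'force': array([-0.20304566,  0.19079767,  0.20689406]), 'torque': array([-0.01274892,  0.00527886, -0.02208667]), 'gripper_width': 91.28148823403627} -18.8
side 444.2770712402027 444.2770712402027 285.86088764552665 209.160835967523 [[-0.974, -0.225, -0.015, 506.327], [-0.146, 0.678, -0.72, 256.163], [0.172, -0.7, -0.694, 946.281], [0.0, 0.0, 0.0, 1.0]]
top 519.2183041645787 519.2183041645787 279.9803135775941 205.23984892610207 [[-0.027, -1.0, -0.007, -104.932], [-0.995, 0.028, -0.1, 570.564], [0.1, 0.004, -0.995, 1174.558], [0.0, 0.0, 0.0, 1.0]]
wrist 340.9437999641656 340.9437999641656 284.46140150371326 205.11434342937432 [[0.358, -0.934, -0.002, -575.257], [-0.895, -0.344, 0.285, -33.04], [-0.267, -0.1, -0.958, 392.155], [0.0, 0.0, 0.0, 1.0]]
```

View pics/side0.png

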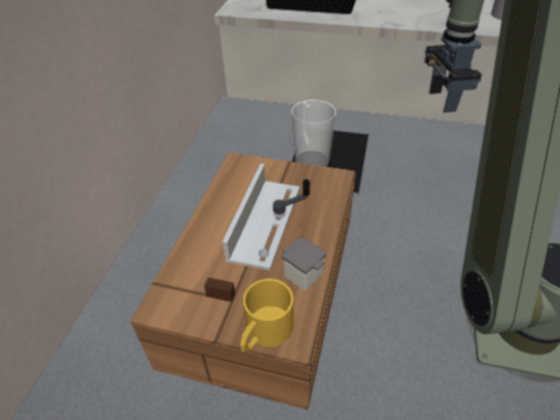

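View pics/top0.png

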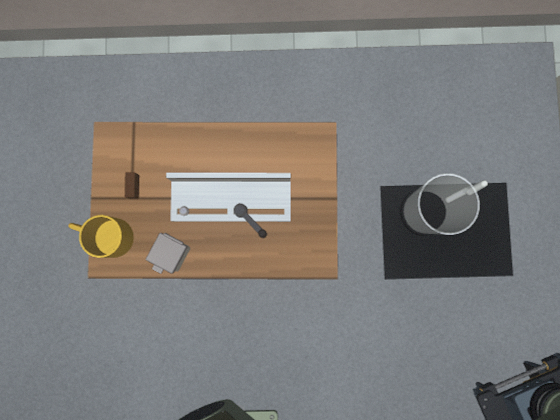

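View pics/wrist0.png

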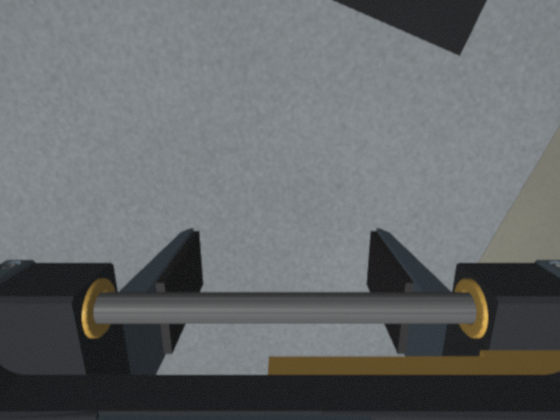

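The side view shows the crate with the rail, the lever by (305,187), marker (219,289), tub and mug. In the top view the hub is at (240,210), the knob at (263,234), the rail spans x 166–291, and the marker is at (132,185). Next I'll measure.

```bash
cat > h.py <<'E'
import numpy as np,pickle,cv2
from scipy.spatial.transform import Rotation as R
def ray(f,u,v):
    V=np.array(f["view"]);d=V[:3,:3].T@np.array([(u-f["cx"])/f["fx"],(v-f["cy"])/f["fy"],1.]);return -V[:3,:3].T@V[:3,3],d
def onz(f,u,v,z):
    o,d=ray(f,u,v);return (o+d*(z-o[2])/d[2]).round(1)
def proj(f,p):
    V=np.array(f["view"]);c=V[:3,:3]@np.array(p)+V[:3,3];return np.array([f["fx"]*c[0]/c[2]+f["cx"],f["fy"]*c[1]/c[2]+f["cy"]]).round(1)
def tri(a,b):
    A=[];B=[]
    for f,(u,v) in (a,b):
        o,d=ray(f,u,v);d=d/np.linalg.norm(d);M=np.eye(3)-np.outer(d,d);A.append(M);B.append(M@o)
    return np.linalg.lstsq(np.vstack(A),np.hstack(B),rcond=None)[0].round(1)
E
python3 - <<'E'
from h import *
for n,(x0,y0,x1,y1) in (("top",(80,110,345,290)),("side",(190,150,360,300))):
    f=pickle.load(open(n+"0.pkl","rb"));c=f["frame"][y0:y1,x0:x1,::-1]
    s=3 if n=="top" else 4
    c=cv2.resize(c,None,fx=s,fy=s,interpolation=cv2.INTER_CUBIC);cv2.imwrite(f"pics/{n}0z.png",c)
f=pickle.load(open("top0.pkl","rb"));im=f["frame"]
# wood mask crate corners
hsv=cv2.cvtColor(im,cv2.COLOR_RGB2HSV)
m=((hsv[...,0]<25)&(hsv[...,1]>80)).astype(np.uint8); m[:60]=0;m[300:]=0
k=max(cv2.findContours(cv2.morphologyEx(m,cv2.MORPH_CLOSE,np.ones((9,9))),0,2)[0],key=cv2.contourArea)
print([onz(f,*p,180).tolist() for p in cv2.boxPoints(cv2.minAreaRect(k))],cv2.minAreaRect(k))
E
```

```text
[[419.8, 307.3, 180.0], [737.6, 310.0, 180.0], [718.6, -242.5, 180.0], [402.6, -228.8, 180.0]] ((202.2668914794922, 199.98583984375), (268.27099609375, 155.34507751464844), 0.29686668515205383)
```

View pics/top0z.png

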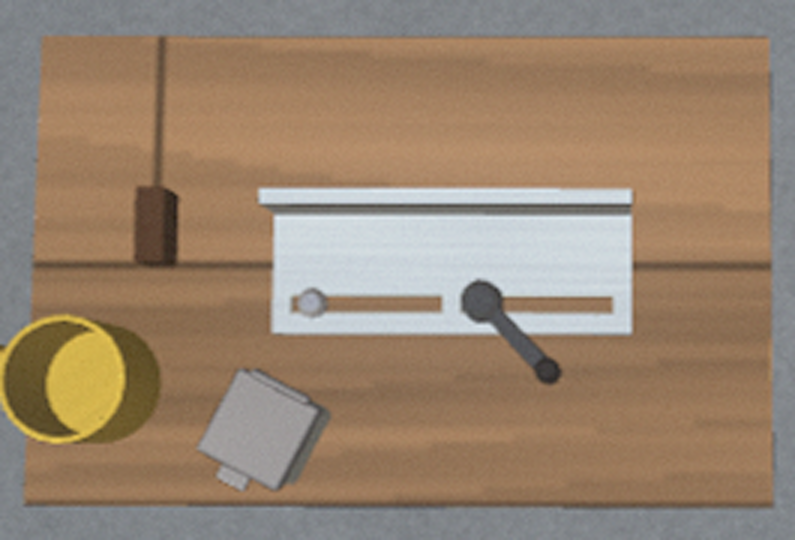

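View pics/side0z.png

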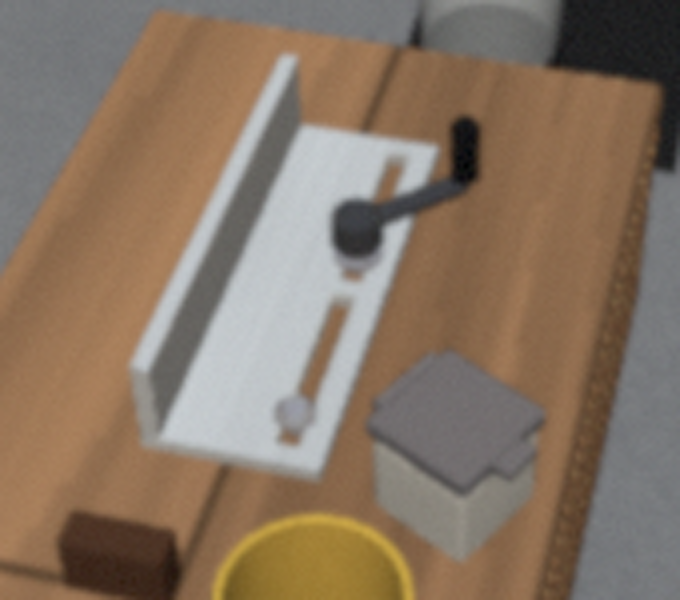

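```bash
python3 - <<'E'
from h import *
f=pickle.load(open("top0.pkl","rb"));s=pickle.load(open("side0.pkl","rb"))
T=lambda x,y,z:onz(f,(x+.5)/3-.5+80,(y+.5)/3-.5+110,z)
S=lambda x,y,z:onz(s,(x+.5)/4-.5+190,(y+.5)/4-.5+150,z)
TT=lambda x,y:(f,((x+.5)/3-.5+80,(y+.5)/3-.5+110))
SS=lambda x,y:(s,((x+.5)/4-.5+190,(y+.5)/4-.5+150))
for n,p in dict(cFL=(41,37,180),cFR=(769,37,180),cNR=(771,502,180),cNL=(25,502,180),flFL=(259,188,238),flFR=(632,188,238),flNR=(632,205,238),flNL=(259,205,238),plNL=(273,333,188),plNR=(632,333,188),plFL=(273,214,188),hub=(481,301,220),knob=(547,370,256),guide=(313,303,201),mkFL=(136,186,215),mkFR=(167,186,215),mkNR=(167,265,215),mkNL=(136,265,215),tubtop=(263,430,243),mugtop=(62,379,260)).items(): print(n,T(*p))
print('side')
for n,p in dict(knobtop=(466,124,254),hubtop=(356,215,220),flnear=(135,362,238),flfar=(290,55,238),plN=(323,474,188),mkR=(175,535,215),mkL=(70,513,215)).items(): print(n,S(*p))
print('tri knob',tri(TT(547,370),SS(466,122)))
print('hub',tri(TT(481,301),SS(357,215)))
E
```

```text
cFL [735.3 258.8 180. ]
cFR [ 720.8 -240.9  180. ]
cNR [ 405.3 -230.3  180. ]
cNL [418.6 266.6 180. ]
flFL [616.1  96.3 238. ]
flFR [ 609.3 -143.1  238. ]
flNR [ 598.3 -142.7  238. ]
flNL [605.   96.3 238. ]
plNL [526.4  98.7 188. ]
plNR [ 519.7 -141.1  188. ]
plFL [606.7  98.2 188. ]
hub [541.  -43.4 220. ]
knob [493.4 -86.6 256. ]
guide [544.5  69.3 201. ]
mkFL [623.6 182.4 215. ]
mkFR [623.1 162.  215. ]
mkNR [570.8 162.  215. ]
mkNL [571.3 182.3 215. ]
tubtop [461.2  93.4 243. ]
mugtop [495.8 214.3 260. ]
side
knobtop [493.4 -88.9 254. ]
hubtop [542.2 -45.4 220. ]
flnear [613.8  91.3 238. ]
flfar [ 603.7 -145.3  238. ]
plN [524.1  98.3 188. ]
mkR [572.8 165.6 215. ]
mkL [622.1 164.1 215. ]
tri knob [493.2 -86.6 257.3]
hub [541.  -43.5 221.9]
```

```bash
cat >> h.py <<'E'
def delta(pos,yaw):
    from workcell import state
    s=state();Rm=R.from_euler('xyz',s["ee_rot"],degrees=True)
    Rt=R.from_euler('xyz',[180,0,yaw],degrees=True)
    print("t",round(s["time_s"],2),"pos",np.round(s["ee_pos"],1),"rot",np.round(s["ee_rot"],2),"F",np.round(s["force"],2),"w",round(s["gripper_width"],1),"q",np.round(s["qpos"],0))
    print("shift in tool",(Rm.inv().apply(np.array(pos)-s["ee_pos"])).round(1),"turn",(Rm.inv()*Rt).as_rotvec(degrees=True).round(2))
E
python3 -m creep '[[0.5,0,0,-25,0,0,-9.6],[0.5,0,0,-25,0,0,-9.6],[0.5,0,0,-25,0,0,-9.6],[0.5,0,0,-25,0,0,-9.6],[0.5,0,0,-25,0,0,-9.6]]' 10
python3 -m creep '[[0.5,0,0,-25,0,0,-9.6],[0.5,0,0,0,0,0,-9.6],[0.5,0,0,0,0,0,0]]'
python3 -c "
from h import *
delta([607.2,-23.3,330],88.3)"
```

```text
time_s: 0.78
ee_pos: [205.1, -536.9, 302.8]
ee_rot: [-180.0, -0.0, 69.2]
force: [-0.8, -0.5, 0.3]
gripper_width: 46.3
time_s: 1.15
ee_pos: [205.1, -537.1, 327.2]
ee_rot: [-180.0, -0.0, 88.0]
force: [0.1, 0.1, 0.2]
gripper_width: 45.7
t 1.15 pos [ 205.1 -537.1  327.2] rot [-1.7999e+02 -2.0000e-02  8.7990e+01] F [0.15 0.08 0.16] w 45.7 q [-70.  15.  73.  -0.  92. -68.]
shift in tool [527.6 383.8  -2.7] turn [-0.01 -0.02 -0.31]
```

```bash

python3 -m creep '[[0.5,37.7,27.4,0,0,0,-0.3],[0.5,37.7,27.4,0,0,0,0],[0.5,37.7,27.4,0,0,0,0],[0.5,37.7,27.4,0,0,0,0],[0.5,37.7,27.4,0,0,0,0]]'
python3 -m creep '[[0.5,37.7,27.4,0,0,0,0],[0.5,37.7,27.4,0,0,0,0],[0.5,37.7,27.4,0,0,0,0],[0.5,37.7,27.4,0,0,0,0],[0.5,37.7,27.4,0,0,0,0]]'
python3 -m creep '[[0.5,37.7,27.4,0,0,0,0],[0.5,37.7,27.4,0,0,0,0],[0.5,37.7,27.4,0,0,0,0],[0.5,37.7,27.4,0,0,0,0],[0.5,0,0,0,0,0,0]]'
python3 - <<'E'
from h import *
delta([607.2,-23.3,330],88.3)
from workcell import grab_frame
f=grab_frame("wrist");pickle.dump(f,open("w1.pkl","wb"));cv2.imwrite("pics/w1.png",f["frame"][:,:,::-1])
for p in ([607.2,-23.3,238],[606.7-3.4,-143,238],[610.6,96.6,238],[493.2,-86.6,256],[541,-43.5,222]):print(p,proj(f,p))
E
```

```text
time_s: 1.78
ee_pos: [348.1, -351.2, 326.8]
ee_rot: [-180.0, -0.0, 88.2]
force: [0.0, -0.1, -0.8]
gripper_width: 45.7
time_s: 2.4
ee_pos: [490.2, -166.7, 326.7]
ee_rot: [-179.9, -0.0, 88.2]
force: [-0.5, -0.3, -0.0]
gripper_width: 45.6
time_s: 3.02
ee_pos: [604.5, -18.0, 325.3]
ee_rot: [-179.8, -0.0, 88.5]
force: [0.5, -0.6, -0.3]
gripper_width: 45.7
t 3.02 pos [604.5 -18.  325.3] rot [-1.7984e+02 -3.0000e-02  8.8460e+01] F [ 0.47 -0.6  -0.35] w 45.7 q [-3. 19. 69.  0. 93. -1.]
shift in tool [-5.3  2.8 -4.7] turn [-0.16 -0.03  0.16]
[607.2, -23.3, 238] [287.  202.8]
[603.3000000000001, -143, 238] [285.9 317.9]
[610.6, 96.6, 238] [287.8  58.7]
[493.2, -86.6, 256] [162.8 278.4]
[541, -43.5, 222] [218.7 219.9]
```

View pics/w1.png

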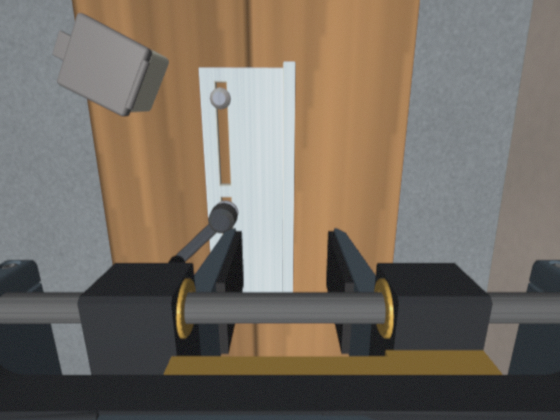

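Wrist view: flange top centre at u≈289 (predicted 287), rail end at v≈62, hub (223,215). So the flange is at x≈608. I'll descend and close gently.

```bash

python3 -m creep '[[0.5,-5,3.5,20,0,0,0.2],[0.5,0,0,30,0,0,0],[0.5,0,0,30,0,0,0],[0.5,0,0,25,0,0,0],[0.5,0,0,0,0,0,0]]'
python3 -m creep '[[0.5,0,0,10,0,0,0],[0.5,0,0,10,0,0,0],[0.5,0,0,0,0,0,0],[0.5,0,0,0,0,0,0]]'
python3 - <<'E'
from h import *
delta([608,-23,198],88.3)
from workcell import grab_frame
f=grab_frame("wrist");cv2.imwrite("pics/w2.png",f["frame"][:,:,::-1])
f=grab_frame("top");cv2.imwrite("pics/t2.png",f["frame"][:,:,::-1])
E
```

```text
time_s: 3.7
ee_pos: [604.7, -26.7, 220.5]
ee_rot: [-179.7, 0.0, 88.0]
force: [0.9, -0.8, 0.4]
gripper_width: 45.5
time_s: 4.2
ee_pos: [607.1, -25.5, 202.7]
ee_rot: [180.0, 0.0, 88.2]
force: [0.8, 0.3, 0.1]
gripper_width: 45.5
t 4.2 pos [607.1 -25.5 202.7] rot [1.7996e+02 1.0000e-02 8.8200e+01] F [0.81 0.29 0.07] w 45.5 q [-3. 20. 83. -0. 77. -2.]
shift in tool [2.5 0.8 4.7] turn [ 0.04  0.01 -0.1 ]
```

View pics/w2.png

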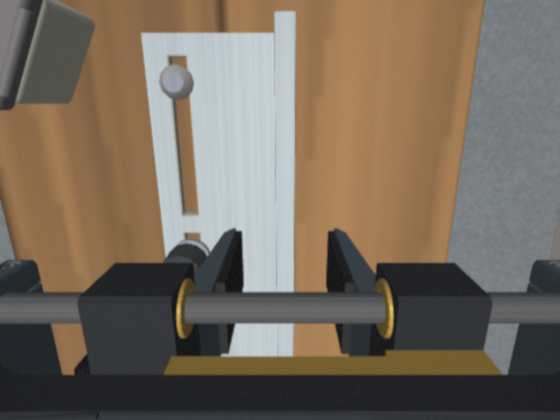

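Flange (u≈285) is centred between the fingers (242 and 328). Down 4 and close.

```bash

python3 -m creep '[[0.5,0,0,4,0,0,0],[0.8,0,0,0,0,0,0],[1,0,0,0,0,0,0],[1,0,0,0,0,0,0],[1,0,0,0,0,0,0]]' 12
python3 -m creep '[[1,0,0,0,0,0,0],[1,0,0,0,0,0,0]]'
python3 - <<'E'
from h import *
delta([608,-23,198],88.3)
E
```

```text
time_s: 4.92
ee_pos: [607.0, -25.6, 198.4]
ee_rot: [180.0, 0.0, 88.2]
force: [-1.1, -0.1, -0.1]
gripper_width: 9.8
time_s: 5.18
ee_pos: [607.0, -25.5, 198.4]
ee_rot: [180.0, 0.0, 88.2]
force: [0.1, -0.6, 1.1]
gripper_width: 9.9
t 5.17 pos [607.  -25.5 198.4] rot [1.7998e+02 1.0000e-02 8.8200e+01] F [ 0.09 -0.64  1.14] w 9.9 q [-3. 21. 83. -0. 76. -2.]
shift in tool [2.6 0.9 0.4] turn [ 0.02  0.01 -0.1 ]
```

```bash

python3 -m creep '[[1,5,0,0,0,0,0],[1,10,0,0,0,0,0],[1,10,0,0,0,0,0],[1,10,0,0,0,0,0],[1,5,0,0,0,0,0]]'
python3 -m creep '[[1,5,0,0,0,0,0],[1,5,0,0,0,0,0],[1,0,0,0,0,0,0]]'
python3 - <<'E'
from h import *
delta([608,-23,198],88.3)
from workcell import grab_frame
f=grab_frame("top");pickle.dump(f,open("t3.pkl","wb"));c=f["frame"][110:290,80:345,::-1]
cv2.imwrite("pics/t3.png",cv2.resize(c,None,fx=3,fy=3,interpolation=cv2.INTER_CUBIC))
E
```

```text
time_s: 5.8
ee_pos: [608.2, 15.3, 198.4]
ee_rot: [180.0, 0.0, 88.3]
force: [0.4, -3.0, 0.3]
gripper_width: 9.6
time_s: 6.18
ee_pos: [608.5, 25.3, 198.4]
ee_rot: [180.0, -0.1, 88.2]
force: [-0.4, 0.7, 1.5]
gripper_width: 9.7
t 6.17 pos [608.5  25.3 198.4] rot [ 1.7999e+02 -7.0000e-02  8.8210e+01] F [-0.43  0.72  1.46] w 9.7 q [ 1. 21. 83.  0. 76.  3.]
shift in tool [-48.3   1.    0.4] turn [ 0.01 -0.07 -0.09]
```

View pics/t3.png

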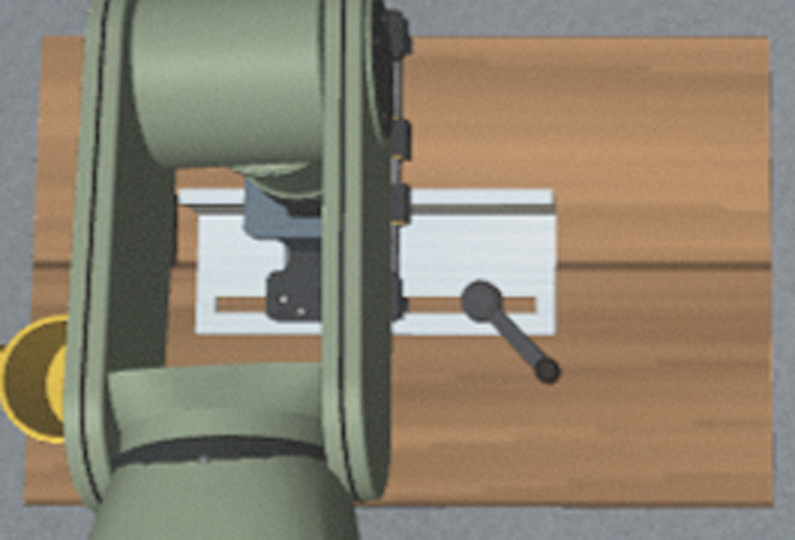

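Rail moved with the hand (right edge 632→555, about 51 mm). About 15 mm remain; I'll approach in small steps.

```bash

python3 -m creep '[[1,3,0,0,0,0,0],[1,3,0,0,0,0,0],[1,2,0,0,0,0,0],[1,1,0,0,0,0,0],[1,1,0,0,0,0,0]]' | egrep 'pos|force'
python3 -m creep '[[1,0.7,0,0,0,0,0],[1,0.7,0,0,0,0,0]]'| egrep 'pos|force'
python3 -m creep '[[1,0.7,0,0,0,0,0],[1,0.7,0,0,0,0,0]]'| egrep 'pos|force'
```

```text
ee_pos: [608.8, 34.4, 198.4]
force: [-0.1, -2.6, 2.1]
ee_pos: [608.8, 35.8, 198.4]
force: [-0.5, -2.7, 1.6]
ee_pos: [608.9, 37.2, 198.4]
force: [0.6, -2.4, 2.2]
```

```bash

for i in 1; do :; done
python3 -m creep '[[1,0.6,0,0,0,0,0],[1,0.6,0,0,0,0,0]]'| egrep 'pos|force'
python3 -m creep '[[1,0.6,0,0,0,0,0]]'| egrep 'pos|force'
python3 -m creep '[[1,0.5,0,0,0,0,0]]'| egrep 'pos|force'
python3 - <<'E'
from h import *
from workcell import grab_frame
for n in("side","wrist"):
    f=grab_frame(n);pickle.dump(f,open(n[0]+"4.pkl","wb"));cv2.imwrite(f"pics/{n}4.png",f["frame"][:,:,::-1])
    if n=="side": c=f["frame"][200:310,180:340,::-1];cv2.imwrite("pics/s4z.png",cv2.resize(c,None,fx=5,fy=5,interpolation=cv2.INTER_CUBIC))
E
```

```text
ee_pos: [608.9, 38.4, 198.4]
force: [-0.3, -2.5, 3.0]
ee_pos: [608.9, 39.0, 198.4]
force: [-0.1, -2.6, 3.7]
ee_pos: [609.0, 39.5, 198.4]
force: [0.0, -1.9, 3.3]
```

View pics/s4z.png

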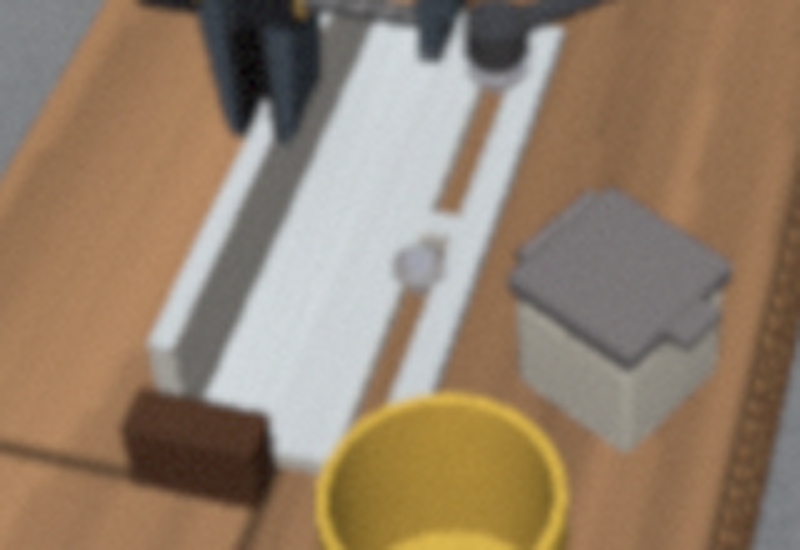

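View pics/wrist4.png

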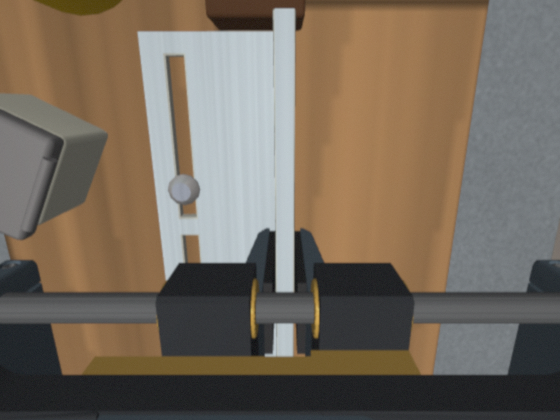

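Side zoom: the rail end at (180,370) is almost at the block; the wrist view shows the block at v≈22 beside the plate end at v≈32. A few mm remain, so I'll continue with small steps and a force reading each.

```bash

python3 -m creep '[[1,0.5,0,0,0,0,0]]'| egrep 'pos|force'
python3 -m creep '[[1,0.5,0,0,0,0,0]]'| egrep 'pos|force'
python3 -m creep '[[1,0.5,0,0,0,0,0]]'| egrep 'pos|force'
python3 -m creep '[[1,0.5,0,0,0,0,0]]'| egrep 'pos|force'
```

```text
ee_pos: [609.0, 40.0, 198.4]
force: [-0.4, -2.2, 3.5]
ee_pos: [609.0, 40.5, 198.4]
force: [0.1, -3.1, 2.8]
ee_pos: [609.0, 41.0, 198.4]
force: [-0.1, -3.9, 3.1]
ee_pos: [609.0, 41.0, 198.4]
force: [0.5, -5.1, 3.1]
```

```bash

python3 -m creep '[[1,0.5,0,0,0,0,0]]'| egrep 'pos|force'
python3 -m creep '[[1,0.5,0,0,0,0,0]]'| egrep 'pos|force'
```

```text
ee_pos: [609.0, 41.0, 198.4]
force: [-1.4, -6.2, 3.2]
ee_pos: [609.0, 40.9, 198.4]
force: [0.6, -6.6, 3.8]
```

Contact: y stalls at 41.0 while force grows. Sliding friction is about 2.5 N, so the press is about 4 N now; I'll add slightly more and hold.

```bash

python3 -m creep '[[1,0.5,0,0,0,0,0],[1,0,0,0,0,0,0]]'| egrep 'pos|force'
python3 -m creep '[[1,0,0,0,0,0,0],[1,0,0,0,0,0,0]]'| egrep 'pos|force|time'
python3 - <<'E'
from h import *
from workcell import grab_frame
f=grab_frame("side");c=f["frame"][200:310,180:340,::-1];cv2.imwrite("pics/s5z.png",cv2.resize(c,None,fx=5,fy=5,interpolation=cv2.INTER_CUBIC))
E
```

```text
ee_pos: [609.0, 40.9, 198.4]
force: [0.5, -7.8, 4.0]
time_s: 9.2
ee_pos: [609.0, 40.9, 198.4]
force: [-1.0, -9.2, 3.3]
```

View pics/s5z.png

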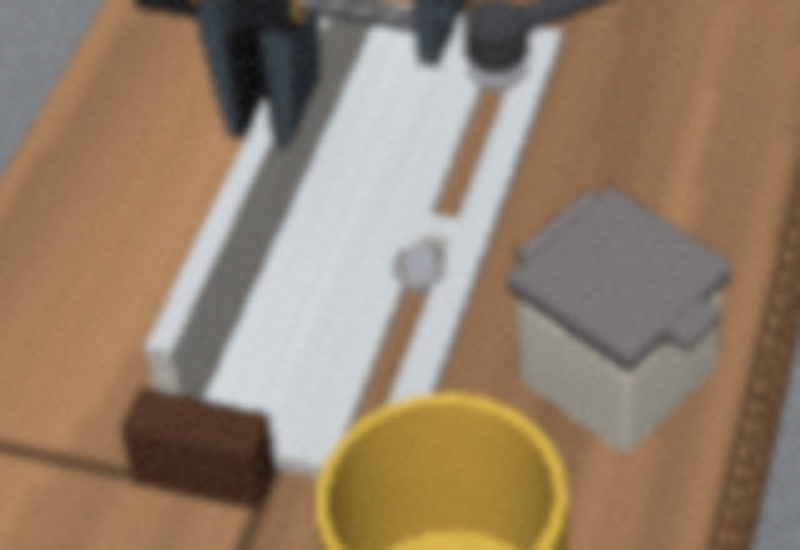

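```bash

python3 -m creep '[[1,-0.7,0,0,0,0,0],[1,-0.7,0,0,0,0,0],[1,-0.6,0,0,0,0,0],[1,0,0,0,0,0,0]]'| egrep 'pos|force'
python3 -m creep '[[0.8,0,0,0,0,0,0],[0.6,0,0,0,0,0,0],[0.6,0,0,0,0,0,0],[0.6,0,0,0,0,0,0],[0.6,0,0,-10,0,0,0]]'
python3 -m creep '[[0.6,0,0,-20,0,0,0],[0.6,0,0,-30,0,0,0],[0.6,0,0,-30,0,0,0],[0.6,0,0,-40,0,0,0],[0.6,0,0,0,0,0,0]]'
python3 - <<'E'
from h import *
delta([493.5,-88,320],88.3)
from workcell import grab_frame
f=grab_frame("wrist");pickle.dump(f,open("w6.pkl","wb"));cv2.imwrite("pics/w6.png",f["frame"][:,:,::-1])
f=grab_frame("side");pickle.dump(f,open("s6.pkl","wb"));c=f["frame"][150:310,170:360,::-1];cv2.imwrite("pics/s6z.png",cv2.resize(c,None,fx=4,fy=3.75,interpolation=cv2.INTER_CUBIC))
E
```

```text
ee_pos: [609.0, 41.0, 198.4]
force: [-0.7, -4.2, 3.4]
time_s: 10.38
ee_pos: [608.4, 41.1, 207.9]
ee_rot: [-179.9, 0.0, 88.2]
force: [0.4, 0.3, 0.5]
gripper_width: 36.2
time_s: 11.0
ee_pos: [610.5, 41.2, 332.9]
ee_rot: [179.5, -0.0, 88.2]
force: [0.6, 1.2, -0.2]
gripper_width: 36.5
t 11.0 pos [610.5  41.2 332.9] rot [ 1.7951e+02 -4.0000e-02  8.8200e+01] F [ 0.6   1.21 -0.19] w 36.5 q [ 3. 19. 67.  0. 94.  5.]
shift in tool [-132.8 -113.    11.8] turn [ 0.49 -0.04 -0.1 ]
```

View pics/w6.png

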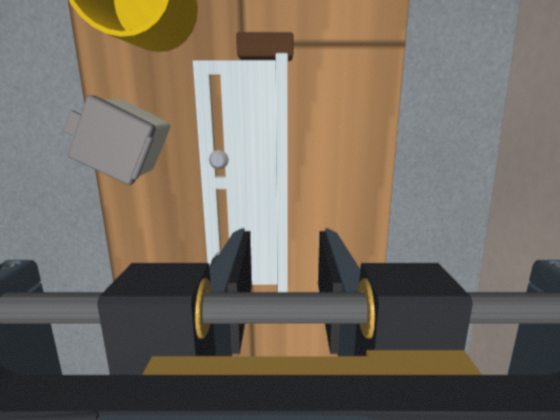

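View pics/s6z.png

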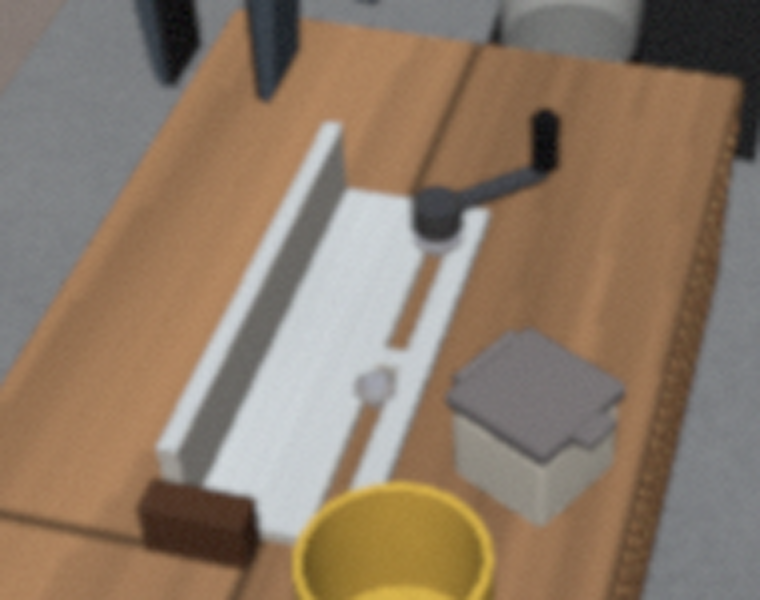

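The wrist and side views show the rail end meeting the block: flange end at wrist (282,57) by the block at (265,45). The lever is still at its start. I'll turn the wrist 90° so the jaws close along the knob's travel, then go above the knob.

```bash

python3 -m creep '[[0.5,0,0,0,0,0,10],[0.5,0,0,0,0,0,10],[0.5,0,0,0,0,0,10],[0.5,0,0,0,0,0,10],[0.5,0,0,0,0,0,10]]' >/dev/null
python3 -m creep '[[0.5,0,0,0,0,0,10],[0.5,0,0,0,0,0,10],[0.5,0,0,0,0,0,10],[0.5,0,0,0,0,0,9.8],[0.5,0,0,0,0,0,0]]' >/dev/null
python3 -c "
from h import *
delta([493.5,-88,320],-1.7)"
```

```text
t 12.35 pos [608.4  41.  326.9] rot [ 1.7999e+02  1.6000e-01 -1.4800e+00] F [-0.46 -0.36 -1.03] w 45.7 q [ 3. 19. 68. -0. 94. 94.]
shift in tool [-111.5  132.     7.3] turn [0.01 0.16 0.22]
```

```bash

python3 -m creep '[[0.5,-22,26.4,0,0,0,0.2],[0.5,-22,26.4,0,0,0,0],[0.5,-22,26.4,0,0,0,0],[0.5,-22,26.4,0,0,0,0],[0.5,-23,26.4,0,0,0,0]]' >/dev/null
python3 -m creep '[[0.5,0,0,0,0,0,0],[0.5,0,0,0,0,0,0]]' >/dev/null
python3 - <<'E'
from h import *
delta([493.5,-88,320],-1.7)
from workcell import grab_frame
f=grab_frame("wrist");pickle.dump(f,open("w7.pkl","wb"));cv2.imwrite("pics/w7.png",f["frame"][:,:,::-1])
for p in ([493.3,-87.5,256],[541,-43.5,222],[544.5,69.3,201]):print(p,proj(f,p))
E
```

```text
t 13.22 pos [494.1 -87.2 328. ] rot [-1.7997e+02  2.0000e-02 -1.7200e+00] F [-0.21  0.99  1.02] w 45.4 q [-11.   8.  82.   0.  90.  80.]
shift in tool [-0.6  0.8  8. ] turn [-0.03  0.02 -0.02]
[493.3, -87.5, 256] [283.8 204.2]
[541, -43.5, 222] [234.1 144.7]
[544.5, 69.3, 201] [120.9 141.9]
```

View pics/w7.png

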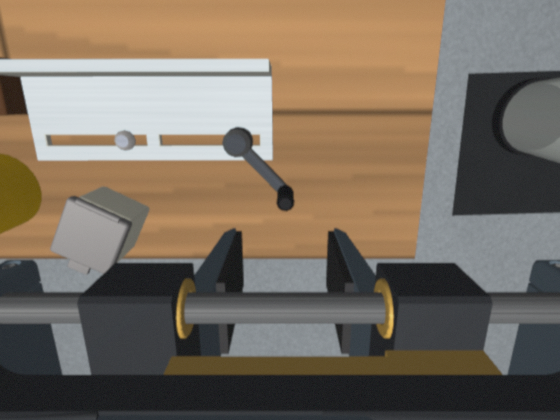

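Knob top at (285,201), hub at (237,141): both within about 3 mm of prediction. I'll descend over the knob and close.

```bash

python3 -m creep '[[0.5,0.5,0.5,20,0,0,0],[0.5,0,0,25,0,0,0],[0.5,0,0,25,0,0,0],[0.5,0,0,20,0,0,0],[0.5,0,0,0,0,0,0]]'|egrep 'pos|force'
python3 -m creep '[[0.5,0,0,7,0,0,0],[0.5,0,0,6,0,0,0],[0.5,0,0,0,0,0,0],[0.5,0,0,0,0,0,0]]'
python3 - <<'E'
from h import *
delta([494.5,-88,225],-1.7)
from workcell import grab_frame
f=grab_frame("side");pickle.dump(f,open("s8.pkl","wb"));c=f["frame"][130:250,220:380,::-1];cv2.imwrite("pics/s8z.png",cv2.resize(c,None,fx=5,fy=5,interpolation=cv2.INTER_CUBIC))
E
```

```text
ee_pos: [493.9, -87.1, 236.6]
force: [-0.2, -0.5, 0.2]
time_s: 14.4
ee_pos: [494.6, -88.1, 225.7]
ee_rot: [180.0, -0.0, -1.8]
force: [-0.1, -0.9, 0.6]
gripper_width: 46.0
t 14.4 pos [494.6 -88.1 225.7] rot [ 1.7999e+02 -4.0000e-02 -1.8000e+00] F [-0.11 -0.85  0.58] w 46.0 q [-11.  10.  94.  -0.  76.  80.]
shift in tool [-0.1 -0.1  0.7] turn [ 0.01 -0.04 -0.1 ]
```

View pics/s8z.png

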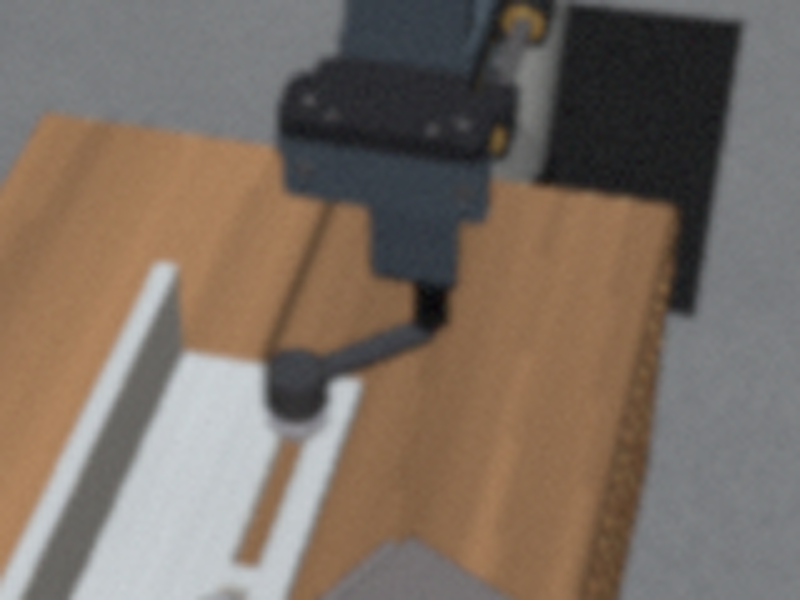

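The knob (430,300) lies behind the near finger (375–455), inside the jaws. Closing.

```bash

python3 -m creep '[[0.7,0,0,0,0,0,0],[0.8,0,0,0,0,0,0],[1,0,0,0,0,0,0],[1,0,0,0,0,0,0],[1,0,0,0,0,0,0]]' 25
python3 -m creep '[[1,0,0,0,0,0,0],[1,0,0,0,0,0,0]]'
python3 - <<'E'
from h import *
import numpy as np
p=np.array([494.6,-88.1]);c=np.array([542.3,-44.5])
r=p-c;print(np.linalg.norm(r),np.degrees(np.arctan2(r[1],r[0])))
th=np.arctan2(r[1],r[0])
Rm=R.from_euler('xyz',[180,0,-1.7],degrees=True).as_matrix()
L=65
prev=None
for k in range(0,100,4):
    q=L*np.array([np.cos(th-np.radians(k)),np.sin(th-np.radians(k))])
    if prev is not None: print(k,(c+q).round(1),(Rm.T@np.append(q-prev,0)).round(2)[:2])
    prev=q
E
```

```text
time_s: 15.08
ee_pos: [494.4, -88.0, 225.3]
ee_rot: [180.0, -0.0, -1.8]
force: [0.1, -0.5, 0.4]
gripper_width: 0.8
time_s: 15.32
ee_pos: [494.4, -88.0, 225.4]
ee_rot: [180.0, -0.0, -1.8]
force: [-0.6, 0.0, 0.3]
gripper_width: 0.4
64.62391198310415 -137.57124836974313
4 [491.4 -84.9] [-3.04 -3.36]
8 [488.7 -81.2] [-2.8  -3.57]
12 [486.3 -77.4] [-2.55 -3.76]
16 [484.1 -73.4] [-2.28 -3.92]
20 [482.2 -69.3] [-2.   -4.07]
24 [480.6 -65. ] [-1.71 -4.2 ]
28 [479.4 -60.7] [-1.41 -4.31]
32 [478.4 -56.3] [-1.11 -4.4 ]
36 [477.7 -51.8] [-0.8  -4.47]
40 [477.4 -47.3] [-0.48 -4.51]
44 [477.3 -42.7] [-0.17 -4.53]
48 [477.6 -38.2] [ 0.15 -4.53]
52 [478.2 -33.7] [ 0.46 -4.51]
56 [479.1 -29.2] [ 0.78 -4.47]
60 [480.3 -24.9] [ 1.09 -4.4 ]
64 [481.9 -20.6] [ 1.39 -4.32]
68 [483.7 -16.4] [ 1.69 -4.21]
72 [485.8 -12.4] [ 1.98 -4.08]
76 [488.1  -8.6] [ 2.26 -3.93]
80 [490.8  -4.9] [ 2.53 -3.77]
84 [493.7  -1.4] [ 2.79 -3.58]
88 [496.8   1.9] [ 3.03 -3.38]
92 [500.1   5. ] [ 3.26 -3.16]
96 [503.7   7.8] [ 3.47 -2.92]
```

The jaws closed on nothing (width 0.4). I'll look.

```bash

python3 - <<'E'
from h import *
from workcell import grab_frame
f=grab_frame("wrist");pickle.dump(f,open("w9.pkl","wb"));cv2.imwrite("pics/w9.png",f["frame"][:,:,::-1])
f=grab_frame("side");pickle.dump(f,open("s9.pkl","wb"));c=f["frame"][130:250,220:380,::-1];cv2.imwrite("pics/s9z.png",cv2.resize(c,None,fx=5,fy=5,interpolation=cv2.INTER_CUBIC))
print(proj(f,[494.4,-88,225.4]))
E
```

```text
[305.4 191.2]
```

View pics/w9.png

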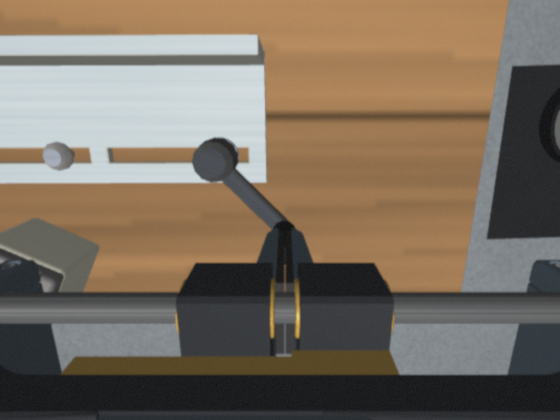

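View pics/s9z.png

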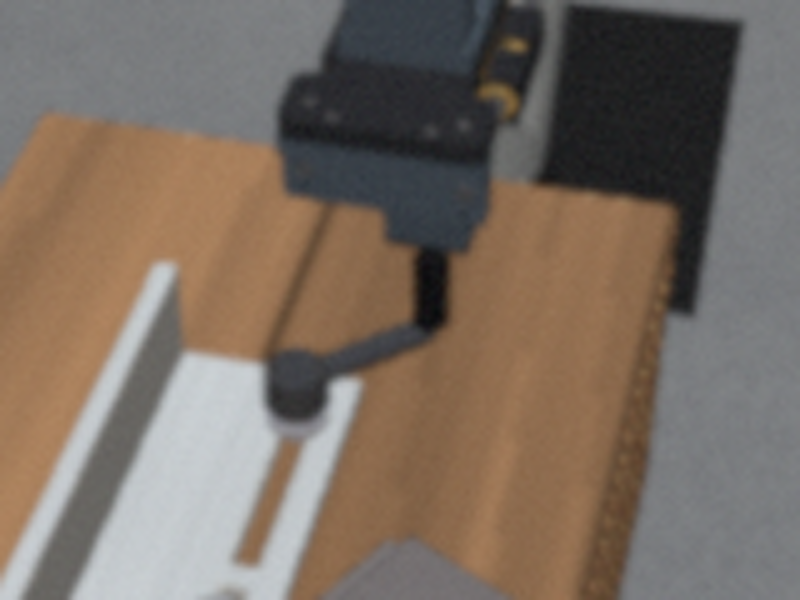

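```bash

python3 - <<'E'
from h import *
f=pickle.load(open("w9.pkl","rb"));s=pickle.load(open("s9.pkl","rb"))
V=np.array(f["view"]);print("cam",-V[:3,:3].T@V[:3,3],"axis",V[2,:3])
for p in ([494.4,-88,225.4],[494.4,-88,244],[510.4,-88,225.4],[478.4,-88,225.4],[494.5,-88,256],[542,-44.5,222],[494.4,-88,265],[510,-88,265]):
    q=proj(s,p);print(p,"w",proj(f,p),"side zoom",(q-[220,130])*5)
E
python3 - <<'E'
import cv2
for n in("w9",):
    c=cv2.imread("pics/w9.png")[190:360,180:390]
    cv2.imwrite("pics/w9z.png",cv2.resize(cv2.convertScaleAbs(c,alpha=2,beta=20),None,fx=3.5,fy=3.5,interpolation=cv2.INTER_CUBIC))
E
```

```text
cam [575.98855486 -91.59973745 432.60763064] axis [-0.28533021  0.00917356 -0.95838537]
[494.4, -88, 225.4] w [282.9 234.5] side zoom [427. 306.]
[494.4, -88, 244] w [282.7 245.9] side zoom [427.5 272.5]
[510.4, -88, 225.4] w [282.1 211. ] side zoom [389.5 301. ]
[478.4, -88, 225.4] w [283.6 257. ] side zoom [464.  311.5]
[494.5, -88, 256] w [282.6 254.2] side zoom [427.5 250.5]
[542, -44.5, 222] w [210.6 162.9] side zoom [293. 365.]
[494.4, -88, 265] w [282.5 261.5] side zoom [428.5 233.5]
[510, -88, 265] w [281.6 234.5] side zoom [391.  228.5]
```

View pics/w9z.png

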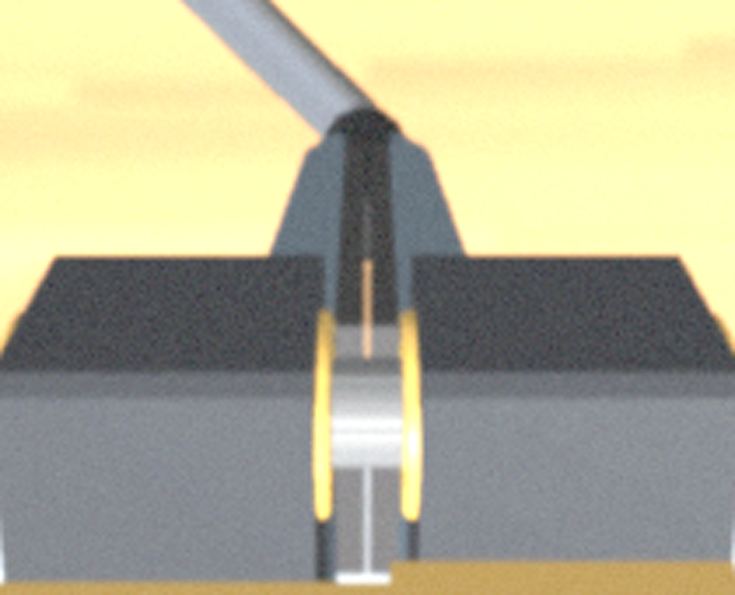

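```bash

python3 - <<'E'
from h import *
s=pickle.load(open("s6.pkl","rb"))
for x in (610.5-18,610.5-31,610.5+18,610.5+31):
  for y in (25,57):
    q=proj(s,[x,y,332.9]);print("s6",x,y,(q-[170,150])*[4,3.75])
s=pickle.load(open("s4.pkl","rb"))
for x in (609-5,609-18,609+5,609+18):
  for y in (25,57):
    q=proj(s,[x,y-1.5,198.4]);print("s4",x,y,(q-[180,200])*5)
s=pickle.load(open("s8.pkl","rb"))
for y in (-65,-52):
  for x in (478,510):
    q=proj(s,[x,y,225.5]);print("s8",x,y,(q-[220,130])*5)
E
```

```text
s6 592.5 25 [282.4  111.75]
s6 592.5 57 [260.8   154.875]
s6 579.5 25 [310.  115.5]
s6 579.5 57 [289.2 159. ]
s6 628.5 25 [206.4   101.625]
s6 628.5 57 [182.8   144.375]
s6 641.5 25 [179.2   98.25]
s6 641.5 57 [154.8   140.625]
s4 604 25 [305.5 148. ]
s4 604 57 [281.5 206. ]
s4 591 25 [336. 153.]
s4 591 57 [313. 211.]
s4 614 25 [281.5 144.5]
s4 614 57 [257. 202.]
s4 627 25 [251.  139.5]
s4 627 57 [225.5 197. ]
s8 478 -65 [455.  347.5]
s8 510 -65 [379.  336.5]
s8 478 -52 [449.  368.5]
s8 510 -52 [372.5 357.5]
```

The geometry is consistent across three pictures: the real fingertips sit about 30 mm higher than the reported TCP. The jaws therefore closed just above the knob's top (z≈256). I'll open, go lower in steps while watching force, and regrip.

```bash

python3 -m creep '[[0.5,0,0,0,0,0,0],[0.5,0,0,0,0,0,0],[0.5,0,0,0,0,0,0],[0.5,0,0,0,0,0,0]]' 25|egrep 'force|wid'
python3 -m creep '[[0.5,0,0,4,0,0,0],[0.5,0,0,4,0,0,0],[0.5,0,0,4,0,0,0]]'|egrep 'pos|force'
python3 -m creep '[[0.5,0,0,4,0,0,0],[0.5,0,0,4,0,0,0],[0.5,0,0,4,0,0,0],[0.5,0,0,0,0,0,0]]'|egrep 'pos|force'
python3 - <<'E'
from h import *
from workcell import grab_frame
f=grab_frame("wrist");cv2.imwrite("pics/w10.png",f["frame"][:,:,::-1])
f=grab_frame("side");c=f["frame"][130:250,220:380,::-1];cv2.imwrite("pics/s10z.png",cv2.resize(c,None,fx=5,fy=5,interpolation=cv2.INTER_CUBIC))
E
```

```text
force: [-0.7, 0.1, 0.6]
gripper_width: 37.5
ee_pos: [494.3, -88.0, 212.9]
force: [-0.3, -0.5, 0.4]
ee_pos: [494.2, -88.0, 201.0]
force: [-0.4, 0.4, 0.1]
```

View pics/w10.png

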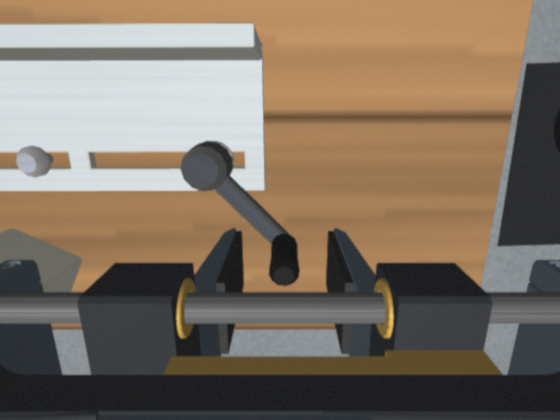

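View pics/s10z.png

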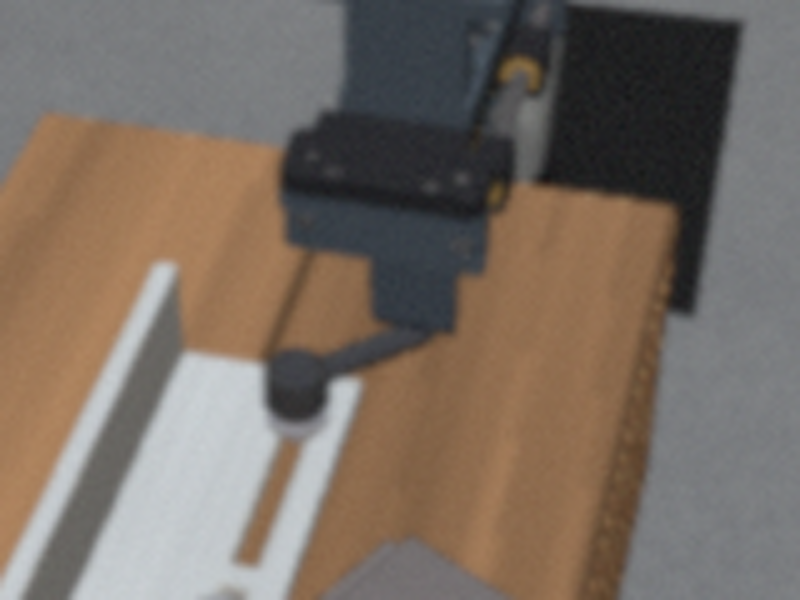

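Now the knob (285,255) is clearly between the pads. Closing.

```bash

python3 -m creep '[[0.7,0,0,0,0,0,0],[0.9,0,0,0,0,0,0],[1,0,0,0,0,0,0],[1,0,0,0,0,0,0]]' 25
python3 -m creep '[[1,0,0,0,0,0,0],[1,0,0,0,0,0,0]]'
```

```text
time_s: 17.4
ee_pos: [494.5, -87.7, 201.4]
ee_rot: [-180.0, -0.0, -1.8]
force: [-0.3, 1.8, -0.1]
gripper_width: 14.9
time_s: 17.65
ee_pos: [494.5, -87.7, 201.4]
ee_rot: [-180.0, -0.0, -1.8]
force: [0.9, 2.3, 1.0]
gripper_width: 14.9
```

Gripped (14.9). Turn along the arc, watching the tangential force.

```bash
cat > tf.py <<'E'
from h import *
from workcell import state
s=state();p=s["ee_pos"][:2];c=np.array([542.3,-44.5]);r=p-c;th=np.arctan2(r[1],r[0]);F=s["force"][:2]
t=np.array([np.sin(th),-np.cos(th)])
print("t",round(s["time_s"],2),"p",p.round(1),"r",np.linalg.norm(r).round(1),"turned",round((-137.6-np.degrees(th)+180)%360-180,1)*-1,"Ftan resist",round(-F@t,2),"Frad",round(F@r/np.linalg.norm(r),2),"Fz",round(s["force"][2],1),"w",round(s["gripper_width"],1),"yaw",round(s["ee_rot"][2],1))
E
python3 -m creep '[[1,-3,-3.4,0,0,0,0],[1,-2.8,-3.6,0,0,0,0]]'>/dev/null; python3 tf.py
python3 -m creep '[[1,-2.5,-3.8,0,0,0,0],[1,-2.3,-3.9,0,0,0,0]]'>/dev/null; python3 tf.py
```

```text
t 17.9 p [489.8 -81.7] r 64.4 turned -7.1 Ftan resist 5.68 Frad -1.3 Fz -2.1 w 15.1 yaw -1.8
t 18.15 p [484.6 -73.2] r 64.4 turned -15.9 Ftan resist 5.12 Frad -1.52 Fz -1.8 w 14.9 yaw -1.8
```

```bash

python3 -m creep '[[1,-1,-2,0,0,0,0],[1,-1,-2.1,0,0,0,0]]'>/dev/null; python3 tf.py
python3 -m creep '[[1,-0.9,-2.1,0,0,0,0],[1,-0.8,-2.1,0,0,0,0]]'>/dev/null; python3 tf.py
python3 -m creep '[[1,-0.7,-2.1,0,0,0,0],[1,-0.7,-2.2,0,0,0,0]]'>/dev/null; python3 tf.py
```

```text
t 18.4 p [482.7 -69. ] r 64.5 turned -20.0 Ftan resist 3.99 Frad -2.77 Fz -2.2 w 15.1 yaw -1.8
t 18.65 p [481.1 -64.9] r 64.5 turned -24.0 Ftan resist 4.88 Frad -2.45 Fz -1.3 w 15.2 yaw -1.8
t 18.9 p [480.  -61.1] r 64.5 turned -27.5 Ftan resist 7.04 Frad -2.16 Fz -2.0 w 14.8 yaw -1.8
```

```bash

python3 -m creep '[[1,-0.3,-1.1,0,0,0,0]]'>/dev/null; python3 tf.py
python3 -m creep '[[1,-0.3,-1.1,0,0,0,0]]'>/dev/null; python3 tf.py
python3 -m creep '[[1,0,0,0,0,0,0]]'>/dev/null; python3 tf.py
```

```text
t 19.02 p [479.8 -60.5] r 64.5 turned -28.0 Ftan resist 7.79 Frad -2.34 Fz -2.6 w 15.1 yaw -1.8
t 19.15 p [479.7 -59.9] r 64.5 turned -28.6 Ftan resist 9.56 Frad -1.26 Fz -2.5 w 14.5 yaw -1.8
t 19.27 p [479.7 -59.8] r 64.4 turned -28.7 Ftan resist 7.72 Frad -1.86 Fz -1.2 w 15.2 yaw -1.8
```

```bash

for i in 1 ; do python3 -m creep '[[1,0,0,0,0,0,0]]'>/dev/null; python3 tf.py; done
python3 -m creep '[[1,-0.1,-0.5,0,0,0,0]]'>/dev/null; python3 tf.py
python3 -m creep '[[1,0,0,0,0,0,0]]'>/dev/null; python3 tf.py
python3 -m creep '[[1,0,0,0,0,0,0]]'>/dev/null; python3 tf.py
python3 -m creep '[[1,0,0,0,0,0,0]]'>/dev/null; python3 tf.py
```

```text
t 19.4 p [479.7 -59.8] r 64.5 turned -28.7 Ftan resist 8.21 Frad -3.99 Fz -2.2 w 14.7 yaw -1.8
t 19.52 p [479.6 -59.7] r 64.5 turned -28.8 Ftan resist 9.45 Frad -1.36 Fz -1.6 w 14.9 yaw -1.8
t 19.65 p [479.6 -59.6] r 64.5 turned -28.8 Ftan resist 8.76 Frad -2.68 Fz -1.5 w 14.6 yaw -1.8
t 19.77 p [479.6 -59.6] r 64.5 turned -28.8 Ftan resist 8.77 Frad -2.59 Fz -3.0 w 15.1 yaw -1.8
t 19.9 p [479.7 -59.6] r 64.4 turned -28.8 Ftan resist 8.9 Frad -2.26 Fz -2.6 w 15.0 yaw -1.8
```

```bash

python3 -m creep '[[1,-0.1,-0.5,0,0,0,0]]'>/dev/null; python3 tf.py
python3 -m creep '[[1,0,0,0,0,0,0]]'>/dev/null; python3 tf.py
python3 -m creep '[[1,0,-0.3,0,0,0,0]]'>/dev/null; python3 tf.py
python3 -m creep '[[1,0,0,0,0,0,0]]'>/dev/null; python3 tf.py
python3 -m creep '[[1,0,0,0,0,0,0]]'>/dev/null; python3 tf.py
```

```text
t 20.02 p [479.5 -59.4] r 64.5 turned -29.1 Ftan resist 9.71 Frad -1.98 Fz -3.2 w 14.9 yaw -1.8
t 20.15 p [479.6 -59.4] r 64.5 turned -29.1 Ftan resist 8.32 Frad -1.88 Fz -1.9 w 15.1 yaw -1.8
t 20.27 p [479.5 -59.2] r 64.5 turned -29.2 Ftan resist 9.85 Frad -2.95 Fz -2.2 w 14.9 yaw -1.8
t 20.4 p [479.5 -59.2] r 64.5 turned -29.2 Ftan resist 9.62 Frad -2.64 Fz -1.9 w 14.9 yaw -1.8
t 20.52 p [479.5 -59.2] r 64.5 turned -29.2 Ftan resist 9.62 Frad -2.26 Fz -2.9 w 15.0 yaw -1.8
```

```bash

python3 -m creep '[[1,-0.1,-0.4,0,0,0,0],[1,0,0,0,0,0,0]]'>/dev/null; python3 tf.py
python3 -m creep '[[1,0,0,0,0,0,0]]'>/dev/null; python3 tf.py
python3 - <<'E'
from h import *
from workcell import grab_frame
f=grab_frame("side");c=f["frame"][150:310,170:360,::-1];cv2.imwrite("pics/s11z.png",cv2.resize(c,None,fx=4,fy=3.75,interpolation=cv2.INTER_CUBIC))
E
python3 -m creep '[[1,0.2,0.7,0,0,0,0],[1,0.2,0.7,0,0,0,0],[1,0,0,0,0,0,0]]'>/dev/null; python3 tf.py
```

```text
t 20.77 p [479.5 -58.9] r 64.5 turned -29.5 Ftan resist 10.2 Frad -0.87 Fz -2.0 w 14.9 yaw -1.8
t 20.9 p [479.5 -59. ] r 64.5 turned -29.4 Ftan resist 10.44 Frad -2.15 Fz -1.8 w 14.9 yaw -1.8
t 21.32 p [479.5 -59. ] r 64.5 turned -29.4 Ftan resist 6.87 Frad -2.29 Fz -2.0 w 15.2 yaw -1.8
```

View pics/s11z.png

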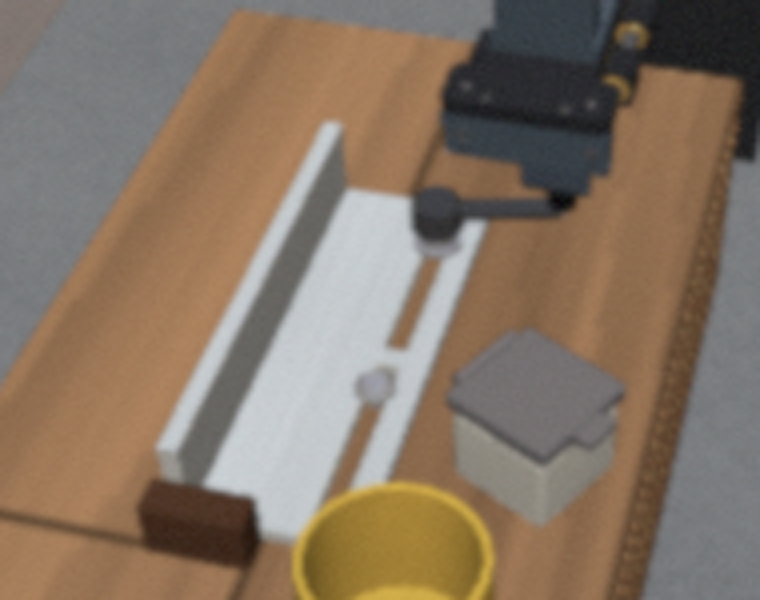

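The rail has not shifted (same pixels) and the lever took about 10.3 N. Unload the rest, open, and lift clear.

```bash

python3 -m creep '[[1,0.2,0.8,0,0,0,0],[1,0.2,0.8,0,0,0,0],[1,0.1,0.6,0,0,0,0],[1,0,0,0,0,0,0]]'>/dev/null; python3 tf.py
python3 -m creep '[[0.7,0,0,0,0,0,0],[0.6,0,0,0,0,0,0],[0.6,0,0,0,0,0,0],[0.6,0,0,0,0,0,0]]'>/dev/null; python3 tf.py
python3 -m creep '[[0.6,0,0,-15,0,0,0],[0.6,0,0,-25,0,0,0],[0.6,0,0,-30,0,0,0],[0.6,0,0,-30,0,0,0],[0.6,0,0,-20,0,0,0]]'
python3 -m creep '[[0.6,-30,0,0,0,0,0],[0.6,-30,0,0,0,0,0],[0.6,-10,0,0,0,0,0],[0.6,0,0,0,0,0,0],[0.6,0,0,0,0,0,0]]'
python3 - <<'E'
from h import *
from workcell import grab_frame
f=grab_frame("side");pickle.dump(f,open("s12.pkl","wb"));c=f["frame"][150:310,170:360,::-1];cv2.imwrite("pics/s12z.png",cv2.resize(c,None,fx=4,fy=3.75,interpolation=cv2.INTER_CUBIC))
f=grab_frame("top");pickle.dump(f,open("t12.pkl","wb"));c=f["frame"][110:290,80:345,::-1];cv2.imwrite("pics/t12.png",cv2.resize(c,None,fx=3,fy=3,interpolation=cv2.INTER_CUBIC))
E
```

```text
t 21.82 p [479.5 -59.3] r 64.5 turned -29.1 Ftan resist 0.63 Frad -3.53 Fz -0.6 w 15.2 yaw -1.8
t 22.32 p [479.3 -59.9] r 64.8 turned -28.7 Ftan resist -0.56 Frad -0.35 Fz -0.7 w 36.5 yaw -1.8
time_s: 22.95
ee_pos: [480.1, -60.0, 324.1]
ee_rot: [180.0, -0.2, -1.8]
force: [0.9, 0.2, 0.3]
gripper_width: 36.6
time_s: 23.58
ee_pos: [410.6, -57.8, 321.4]
ee_rot: [180.0, -0.0, -1.8]
force: [-0.1, 0.1, 0.2]
gripper_width: 36.7
```

View pics/s12z.png

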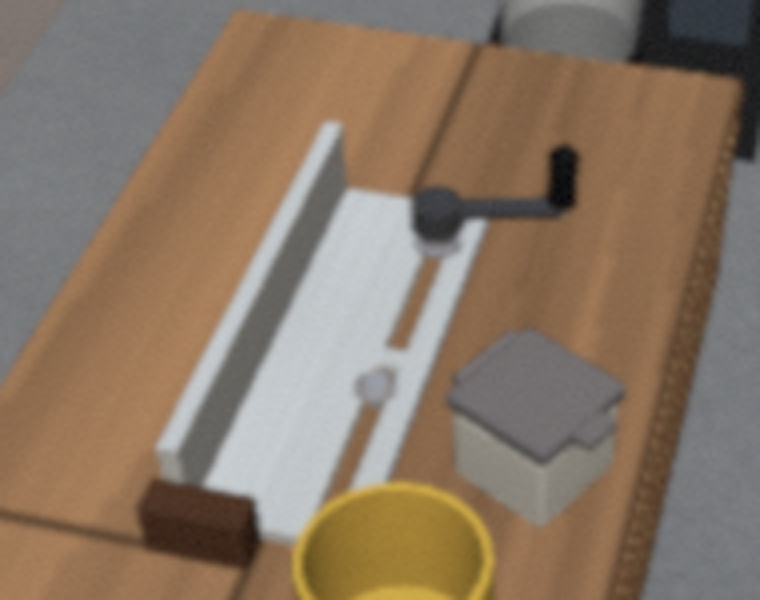

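View pics/t12.png

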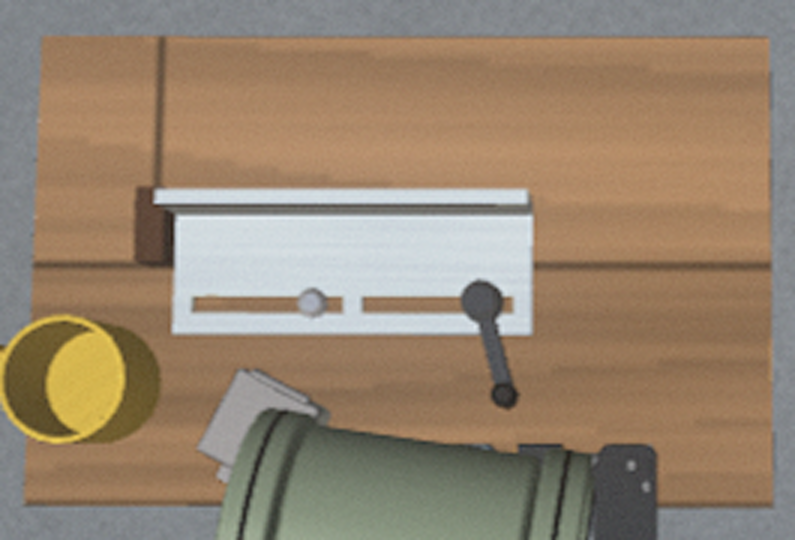

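Both views show the rail end at the block, the lever turned about 29°, and the mug and tub unmoved. Handing in.

```bash
python3 - <<'E'
from h import *
f=pickle.load(open("t12.pkl","rb"))
T=lambda x,y,z:onz(f,(x+.5)/3-.5+80,(y+.5)/3-.5+110,z)
print(T(154,196,238),T(172,225,188),T(167,225,215))
from workcell import job_done
print(job_done())
E
```

```text
[612.8 163.8 238. ] [601.1 166.3 188. ] [597.2 162.  215. ]
the job is handed in; nothing more can be done
None
```

I slid the rail up to the marker block, pressed it home and clamped it. The job was handed in at about 24 s of the 58 s allowed. The interface gives no verdict, so the results below are my own readings.

- **Pressing the rail home:** I gripped the flange and slid the rail about 66 mm. It stopped moving at contact, and the force on the tool rose to about 8–9 N. About 2.5 N of that is sliding friction, so the push on the block was about 5–6 N, held for more than 0.4 s.
- **Clamping:** I swung the lever clockwise about 29°, until it took about 10.3 N at the grip. I then took the load off, opened the jaws and lifted clear.
- **First grasp of the lever missed:** The jaws closed on nothing, just above the grip. In the pictures the real fingertips sit about 30 mm higher than the reported tool tip. I opened, went 24 mm lower and gripped it properly.
- **Last checks:**
    - In the final side picture the rail is at the same pixels as right after pressing.
    - In the top picture the rail end measures y ≈ 164–166 and the block face y ≈ 162. That 2–4 mm overlap is about the 2 mm calibration error, so it shows contact but can't confirm a gap under 2.5 mm.
    - The mug and tub look unmoved. I didn't measure the jar, but nothing went near it.
    - The tool force read about zero after retreating.
- **Not measured:** I could not read the washer's clamping force. From the grip force and the limits in the task I estimate about 45–50 N, between the 18 N needed and the 90 N that crushes the rail.

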